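# Open the safety-capped bottle in the bench holder

### The job

Lift the square bottle with the push-and-turn safety cap out of the divided tote and seat it fully home in the square socket of the bench holder. Then press the cap down and, keeping it pressed, twist it anticlockwise (seen from above) about a sixth of a turn until it is free, and lift it straight off. Finish while still holding the cap level, about 5 cm above the open mouth, with the bottle still seated upright in the holder and the other bottles and glassware left where they were.

Things in the scene. Friction and masses are not known exactly. Their poses are not given: they have to be found in the camera images.
- bottle: square amber bottle with a white cap, 0.22 kg (plus or minus 20 %). Origin at the centre of its underside, z up. Body 58 x 58 mm with its faces along its x and y axes, 78 mm tall, sloping shoulder to 88 mm, round neck bead 47 mm across up to 91.5 mm; 122 mm tall with the cap on. It fits the holder in any of its four quarter turns
- bottle_mouth (a point): centre of the bottle's open mouth, on its axis, 112 mm above its underside; the neck there is 33 mm across outside. Three lugs round the neck, with notches on their undersides, lock the cap
- cap: white ribbed round push-and-turn cap, 49 mm across, 26 mm tall, on the bottle. Origin at the centre of its skirt's lower edge, z up: locked, it is 96 mm above the bottle's origin and its x axis lies along the bottle's. It can be gripped at any yaw; the locked cap carries the bottle when lifted by it. A spring inside holds it up in its lock: 4.5 N, and 1.8 N more for each mm pressed
- cap_top (a point): centre of the cap's flat top, 26 mm above its lower edge. To open: press down 3 mm or more (10 N; hard stop at 4.5 mm, 12.6 N), keep pressing while turning anticlockwise from above (increasing yaw) at least 0.58 rad relative to the bottle; it lifts off between 0.62 and 1.48 rad. A hand turn of 1.1 to 1.2 rad is best, as the bottle turns up to 0.1 rad in the holder's play
- tote: grey divided tote, 94 x 272 mm and 60 mm high (its rim 12 mm wider), fixed, long along its y axis. Origin at the centre of its underside. Three open cells 84 x 84 mm in a row, centred at y = -0.089, 0 and +0.089 m; floor 5 mm thick. The bottle stands in one of them; its cap stands above the walls
- holder: bench bottle holder, fixed: a dark steel base plate 116 x 116 x 8 mm with a grey square collar 82 mm across and 48 mm high. Origin at the centre of its underside, z up. The square socket is 62 x 62 mm with its sides along the holder's x and y axes, open at the top, its mouth bevelled out to 74 mm over the top 6 mm
- holder_seat (a point): centre of the socket's floor, 8 mm above the holder's underside and 40 mm below the collar's top; the seated bottle's underside stands here
- dropper_bottle: cobalt blue dropper bottle with a black bulb, 33 mm across and 106 mm tall, standing loose in another cell of the tote; stays there. Origin at the centre of its underside
- vial: small glass sample vial with a cap, 26 mm across and 67 mm tall, standing loose in the third cell of the tote; stays there. Origin at the centre of its underside
- receiver: empty glass beaker, 73 mm across and 103 mm tall, standing loose behind the kitchen scale; stays there. Origin at the centre of its underside. (Left of it, from about 0.65 m ahead of the robot, rise the fixed still and its upright blue splash board, and a 145 mm tall beaker under it: keep arm and gripper clear of them)
Not all that is in view belongs to the job. Leave any red look-alike of the bottle alone.

How it is judged (in metres and radians):
On the way, in this order (a step that is already met when the one before it is completed fails the run):
1. the bottle, cap on, is lifted clear of the tote: underside higher than its 60 mm walls (z of bottle in the frame of tote above 0.062 m and distance between cap and bottle below 0.1 m), for 0.1 s.
2. the bottle is seated in the holder with its cap still on (z of bottle in the frame of holder_seat below 0.004 m and horizontal distance between bottle and holder_seat below 0.008 m and angle between bottle's own z axis and vertical below 0.1 rad and angle between the x axis of cap and the x axis of bottle, either way round below 0.2 rad and distance between cap and bottle below 0.1 m), for 0.1 s.
3. the cap, pressed down, has been turned past its lock (z of cap in the frame of bottle below 0.0945 m and angle between the x axis of cap and the x axis of bottle, either way round above 0.35 rad and z of bottle in the frame of holder_seat below 0.004 m), for 0.04 s.
At the end, for the whole second after the job is handed in: The fingers hold the cap still (contact over 1 N), level within 15 degrees, its lower edge 20 to 100 mm above the bottle's open rim and within 30 mm of over its centre, not touching the bottle; the bottle stands upright and at rest, fully seated (within 4 mm) in the holder's socket (z of cap in the frame of bottle between 0.132 and 0.212 m and horizontal distance between cap and bottle below 0.03 m and angle between cap's own z axis and vertical below 0.26 rad and contact force between the fingers and cap above 1 N and contact force between cap and bottle below 0.1 N and linear speed of cap below 0.05 m/s and z of bottle in the frame of holder_seat below 0.004 m and horizontal distance between bottle and holder_seat below 0.008 m and angle between bottle's own z axis and vertical below 0.1 rad and linear speed of bottle below 0.03 m/s); the arm keeps its last pose, push and grip.
It fails at once if the bottle is tipped by more than 30 degrees (angle between bottle's own z axis and vertical above 0.52 rad).
It fails at once if the dropper bottle is carried off or knocked over (distance of dropper_bottle from where it was at the start of the episode above 0.06 m or angle between dropper_bottle's own z axis and vertical above 0.8 rad).
It fails at once if the vial is carried off or knocked over (distance of vial from where it was at the start of the episode above 0.06 m or angle between vial's own z axis and vertical above 0.9 rad).
It fails at once if the beaker is moved or knocked over (distance of receiver from where it was at the start of the episode above 0.03 m or angle between receiver's own z axis and vertical above 0.3 rad).
It also fails if it takes over 56 s, if anything falls off the work surface, if the arm or the gripper's body presses on something with over 40 N, if the wrist force passes 120 N, or if a joint passes its speed limit or range.

### The arm

A 6-joint arm with a two-finger parallel gripper is mounted at the origin on a cart in front of the work surface, level with it; the furniture and walls round the work are solid. World frame = base frame: x ahead of the robot, y to its left, z up, the work surface at z = 0. Lengths are in mm, angles in rad, forces in N, time in s.
With the tool pointing down it reaches from about 425 to 950 mm from the base axis. Payload 14.7 kg.
Tool frame: the origin (TCP) lies where the fingers leave the gripper's body, on its centre line; the fingertips stand 73 mm ahead of it and the grasp point (between the pads) lies 54 mm ahead of it; z points along the fingers, y is the line along which they close (so a half turn about z gives the same grasp; the last joint's range is limited). The gripper opens to 85 mm and grips with 20 to 120 N. Pads are 22 mm wide; open, the fingers measure 114 mm over their backs; the gripper's body (76 mm by 85 mm) begins 54 mm behind the grasp point. The pads swing forward as they close: fully open they stand 13 mm farther back than shut.
Start: joints at [-1.169, 0.48, 1.596, -0, 1.065, -0.047], TCP at [282.04, -585.616, 303.897] pointing down, gripper open.
Joint ranges: [-2.75, 2.75], [-0.82, 2.05], [0.23, 2.67], [-1.56, 4.7], [0.09, 2.69], [-2.92, 2.92]. Speed limits (rad/s): [1.89, 1.89, 2.39, 3.01, 3.01, 3.01].

### API

Orientations are given as a unit quaternion [x, y, z, w].
In Python, from rig import robot gives the robot as it stands. The module is installed in compiled form; this text tells all that it offers. Calls block until the motion is done:
- robot.move_ptp(position, orientation): joint-space move of the TCP to a pose.
- robot.servo_line(position, attitude=None, rate=150): straight line of the TCP; attitude=None keeps the orientation; rate is the mean speed in mm/s.
- robot.set_joints(angles): joint-space move.
- robot.move_gripper(opening, grasp_force=None): finger opening in mm; grasp_force is the grip in N (None keeps the last); returns when the fingers have stopped.
- robot.hold(seconds).
- robot.solve_ik(position, orientation): joint angles nearest the present ones, or None.
- robot.read_state(): the state.
- robot.snapshot(name): name is "scene" or "side" or "wrist"; returns the picture (384x512x3 uint8, blue, green, red); there is no depth.
- robot.camera_model(name): a dict with "vertical_fov" (degrees; the focal length in pixels is half the picture's height over the tangent of half this angle, whatever the lens; pixels are square), "cx", "cy" (the principal point, pixels), "world_to_cam" (4x4, takes a point from world to camera coordinates). Camera axes: x right, y up, looking along -z (the intrinsics and any distortion apply to the point x, -y, -z); pixel columns grow to the right and rows downward; lengths in mm; the calibration is good to about 2 mm. A picture is of the moment at which its call begins: read the wrist's pose just before it. camera_model takes no time and is no camera call; for the wrist camera it gives the pose at the moment of the call.
A pose or a line that the arm cannot do raises robot.Unreachable and nothing moves.
- robot.sign_off(): hands the job in, once; it reports no verdict.
The state is a dict: "clock": time; "joint_pos": joint angles; "joint_vel": joint speeds; "effort": joint torques, N m; "eef_pos": TCP position; "tcp_rot": TCP orientation; "force": force on the tool from outside, world axes, zero at the start; "torque": the same for the moment, N m; "gripper_width": finger opening in mm.
Only numpy, scipy, OpenCV 4.12 (cv2) and the standard library are available. Lean on these libraries where they do the work, as an engineer would, in place of code of your own. Each camera call takes 0.05 s, during which the arm holds its last target. There are 200 camera calls.

## Working session

There is one attempt and no reset: what is moved stays moved. The work goes in short steps, each a Python script; the robot and the scene stay as the last script left them, time stands still between calls to the robot, and variables do not carry over. Pictures are saved under pics/ and viewed, on a budget of 10 in all, crops included, one or two more only if the job needs it, and the job is handed in when it is done.

```bash
mkdir -p pics; ls
python3 - <<'E'
from rig import robot
import cv2,numpy as np
for n in("scene","side"):
    im=robot.snapshot(n);cv2.imwrite(f"pics/{n}0.png",im)
    print(n,{k:np.round(v,3).tolist() if not isinstance(v,str) else v for k,v in robot.camera_model(n).items()})
s=robot.read_state();print(s)
E
```

```text
pics
scene {'vertical_fov': 54.654, 'cx': 254.093, 'cy': 192.983, 'world_to_cam': [[0.764, -0.645, 0.015, -474.966], [0.311, 0.388, 0.868, -290.433], [-0.566, -0.658, 0.497, -727.394], [0.0, 0.0, 0.0, 1.0]]}
side {'vertical_fov': 52.855, 'cx': 255.48, 'cy': 192.91, 'world_to_cam': [[-0.295, -0.955, -0.003, 176.552], [0.421, -0.133, 0.897, -370.887], [-0.858, 0.264, 0.441, -596.452], [0.0, 0.0, 0.0, 1.0]]}
{'clock': 0.1, 'joint_pos': array([-1.16858989e+00,  4.80763968e-01,  1.59679192e+00, -1.21724454e-05,
        1.06509402e+00, -4.66013632e-02]), 'joint_vel': array([ 8.65748712e-05, -1.26783992e-03,  8.95919803e-05, -8.06054120e-04,
       -4.27563723e-04, -1.13048007e-03]), 'effort': array([-2.30109026e-04, -9.52258801e+01, -4.31040323e+01, -8.37851644e-05,
        5.35112529e-03, -2.76799580e-05]), 'eef_pos': array([ 281.93560316, -585.36312131,  303.34693092]), 'tcp_rot': array([ 9.74926134e-01,  2.22528095e-01, -9.87352416e-05, -5.19348890e-04]), 'force': array([0.32204289, 0.43144683, 0.38262274]), 'torque': array([-0.03963265, -0.01042394,  0.0445156 ]), 'gripper_width': 85.30817848411408}
```

View pics/scene0.png

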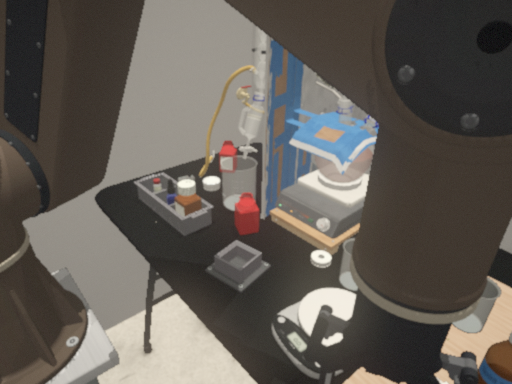

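View pics/side0.png

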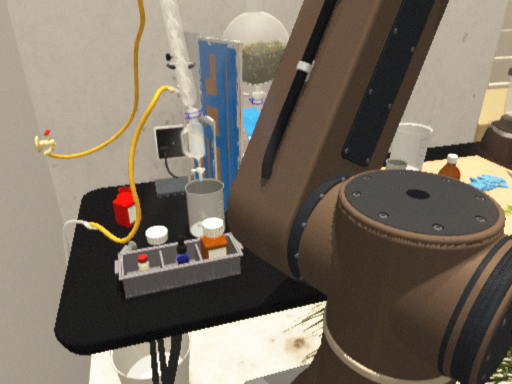

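The scene view shows the tote (~172,203) with the amber bottle in its near end cell (cap ~187,187) and the holder at ~(238,263). The side view shows the cap at (213,228), with a loose white decoy cap at (157,235). Next I'll triangulate roughly, then look with the wrist camera.

```bash
cat > h.py <<'E'
import numpy as np, cv2
from rig import robot
def ray(cam,u,v):
    m=cam;f=192/np.tan(np.radians(m["vertical_fov"])/2);W=np.array(m["world_to_cam"]);R=W[:3,:3]
    d=R.T@np.array([(u-m["cx"])/f,-(v-m["cy"])/f,-1.]);return -R.T@W[:3,3],d
def onz(cam,u,v,z):
    o,d=ray(cam,u,v);return (o+d*(z-o[2])/d[2])
def tri(*rs):
    A=0;b=0
    for o,d in rs:
        d=d/np.linalg.norm(d);P=np.eye(3)-np.outer(d,d);A=A+P;b=b+P@o
    p=np.linalg.solve(A,b);return p,[np.linalg.norm(np.cross(p-o,d/np.linalg.norm(d))) for o,d in rs]
def proj(cam,p):
    m=cam;f=192/np.tan(np.radians(m["vertical_fov"])/2);c=(np.array(m["world_to_cam"])@np.append(p,1))[:3]
    return np.array([m["cx"]+f*c[0]/-c[2],m["cy"]-f*c[1]/-c[2]])
def down(psi): # tool z down, tool y axis horizontal; psi = yaw of tool x
    return [np.cos(psi/2),np.sin(psi/2),0,0]
E
python3 - <<'E'
from h import *
S=robot.camera_model("scene");D=robot.camera_model("side");W=robot.camera_model("wrist")
print("cap",tri(ray(S,187,183),ray(D,213,221)))
for p in[(147,178),(211,214),(195,229),(134,186)]:print("tote rim",onz(S,*p,60))
for p in[(115,262),(243,237),(242,272),(125,292)]:print("tote side",onz(D,*p,60))
for p in[(215,262),(236,245),(263,258),(241,279)]:print("collar top",onz(S,*p,48))
for p in[(207,266),(238,285),(270,263)]:print("base",onz(S,*p,8))
print(np.array(W["world_to_cam"]).round(3),W["vertical_fov"],W["cx"],W["cy"])
for p,y in [((520,100),0),((700,250),0)]:
  for z in (300,400,450):
    for psi in (-1.57,0,1.57):
      print(p,z,psi,robot.solve_ik([*p,z],down(psi)) )
E
```

```text
cap (array([492.26443454, 138.77480426, 128.23606785]), [np.float64(0.04860479449034865), np.float64(0.04860479449030181)])
tote rim [472.0299647  360.89351392  60.        ]
tote rim [511.84491349  55.08045183  60.        ]
tote rim [439.43814544  22.2614275   60.        ]
tote rim [416.4275344 336.4516174  60.       ]
tote side [491.82601579 372.7471595   60.        ]
tote side [505.48332163  61.76627541  60.        ]
tote side [368.12227847 102.19320891  60.        ]
tote side [376.73480532 351.20002676  60.        ]
collar top [ 412.71621336 -104.91529605   48.        ]
collar top [490.09482198 -85.07238878  48.        ]
collar top [ 509.26967579 -164.96698289   48.        ]
collar top [ 424.34621314 -187.89026986   48.        ]
base [414.7942574  -65.16469734   8.        ]
base [ 433.34159725 -165.24977468    8.        ]
base [ 542.77605232 -155.04447503    8.        ]
[[ 4.34000e-01 -9.01000e-01 -1.00000e-03 -6.50082e+02]
 [ 8.63000e-01  4.16000e-01 -2.88000e-01  3.74660e+01]
 [ 2.60000e-01  1.24000e-01  9.58000e-01 -3.78881e+02]
 [ 0.00000e+00  0.00000e+00  0.00000e+00  1.00000
[... 1209 characters left out ...]
) 400 -1.57 [ 3.02248671e-01  5.54883178e-01  1.22881010e+00 -4.44089210e-16
  1.35789938e+00 -2.84014031e+00]
(700, 250) 400 0 [ 3.02248671e-01  5.54883178e-01  1.22881010e+00 -4.44089210e-16
  1.35789938e+00  1.87304500e+00]
(700, 250) 400 1.57 [ 3.02248671e-01  5.54883178e-01  1.22881010e+00 -4.44089210e-16
  1.35789938e+00  3.03044998e-01]
(700, 250) 450 -1.57 [ 3.02248671e-01  5.34309530e-01  1.14875785e+00 -4.44089210e-16
  1.45852527e+00 -2.84014031e+00]
(700, 250) 450 0 [ 3.02248671e-01  5.34309530e-01  1.14875785e+00 -4.44089210e-16
  1.45852527e+00  1.87304500e+00]
(700, 250) 450 1.57 [ 3.02248671e-01  5.34309530e-01  1.14875785e+00 -4.44089210e-16
  1.45852527e+00  3.03044998e-01]
```

```bash
cat >> h.py <<'E'
import pickle
def shot(name):
    m=robot.camera_model("wrist");im=robot.snapshot("wrist");cv2.imwrite(f"pics/{name}.png",im);pickle.dump(m,open(f"pics/{name}.pkl","wb"));return im,m
E
python3 - <<'E'
from h import *
robot.move_ptp([465,-135,320],down(1.57));robot.hold(.2)
a,_=shot("w_hold")
robot.move_ptp([480,150,350],down(1.57));robot.hold(.2)
b,_=shot("w_tote")
cv2.imwrite("pics/w2.png",cv2.resize(np.hstack([a,b]),(800,300)))
print(robot.read_state()["clock"],robot.read_state()["eef_pos"])
E
```

```text
3.4833 [480.2311281  149.07683628 349.89876196]
```

View pics/w_hold.png

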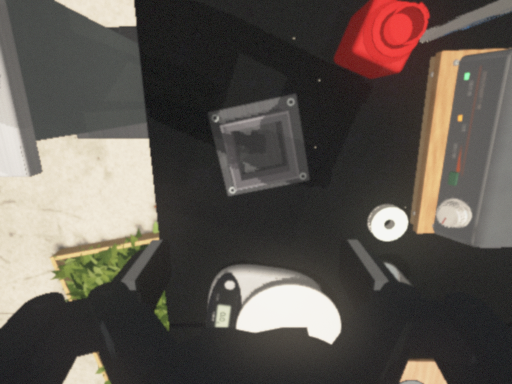

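View pics/w_tote.png

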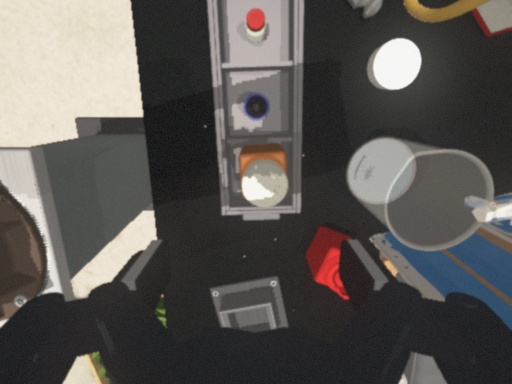

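The holder view shows the base plate corners at about (209,113), (297,96), (310,180), (229,195), with the red look-alike at upper right. The tote view shows the cap at (265,183), dropper at (256,106), vial at (256,22), and the tall beaker to the right at (440,200).

Run:
```python
from h import *
mh=pickle.load(open("pics/w_hold.pkl","rb"));mt=pickle.load(open("pics/w_tote.pkl","rb"))
P=[onz(mh,*p,8)[:2] for p in[(209,113),(297,96),(310,180),(229,195)]]
print("plate",np.round(P,1),np.mean(P,0),[np.linalg.norm(P[i]-P[i-1]).round(1) for i in range(4)])
print("cap",onz(mt,265,183,127))
print("tote corners",[onz(mt,*p,60).round(1) for p in[(223,215),(300,212),(210,0),(304,0)]])
print("drop,vial",onz(mt,256,106,106),onz(mt,256,18,67))
print("beaker",[onz(mt,*p,145).round() for p in[(385,200),(494,190),(440,248)]], "red",onz(mt,345,280,100), onz(mh,403,27,120))
# closer views
cx,cy=onz(mt,265,183,127)[:2]
robot.move_ptp([cx,cy-40,290],down(1.57));robot.hold(.2);a,_=shot("c_tote")
h=np.mean(P,0)
robot.move_ptp([h[0],h[1]-10,240],down(1.57));robot.hold(.2);b,_=shot("c_hold")
cv2.imwrite("pics/c2.png",np.hstack([a[40:340,100:420],b[40:340,100:420]]))
print(robot.read_state()["clock"])
```

```text
plate [[ 407.2  -73.9]
 [ 519.2  -53.3]
 [ 541.5 -162.9]
 [ 429.9 -184.3]] [ 474.46046365 -118.57868443] [np.float64(112.7), np.float64(113.9), np.float64(111.8), np.float64(113.7)]
cap [491.75218148 141.78680161 127.        ]
tote corners [array([438.3,  79.1,  60. ]), array([541.4,  83.2,  60. ]), array([432.6, 330.2,  60. ]), array([535., 330.,  60.])]
drop,vial [482.39583364 219.61117668 106.        ] [482.62945565 310.99646773  67.        ]
beaker [array([612., 129., 145.]), array([719., 139., 145.]), array([677.,  75., 145.])] red [596.35597496   5.43333773 100.        ] [589.89396298  -1.40895757 120.        ]
5.3333
```

View pics/c2.png

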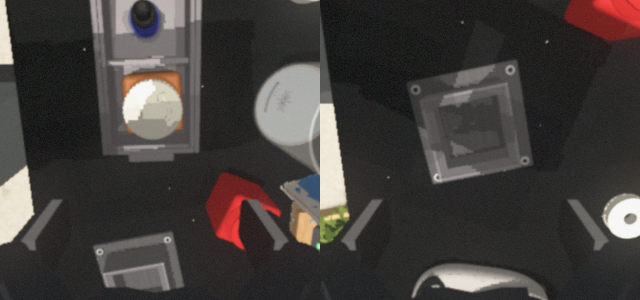

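Run:
```python
from h import *
im=cv2.imread("pics/c_hold.png");m=pickle.load(open("pics/c_hold.pkl","rb"))
g=im.mean(2);Q=[]
for u,v in[(195,130),(290,110),(305,200),(217,217)]:
    w=g[v-6:v+7,u-6:u+7];w=np.clip(w-np.percentile(w,85),0,None);yy,xx=np.mgrid[v-6:v+7,u-6:u+7]
    uv=((w*xx).sum()/w.sum(),(w*yy).sum()/w.sum());Q.append(onz(m,*uv,9)[:2]);print(np.round(uv,1),Q[-1].round(1))
Q=np.array(Q);print("holder centre",Q.mean(0),"sides",[np.linalg.norm(Q[i]-Q[i-1]).round(1) for i in range(4)])
e=[Q[1]-Q[0],Q[2]-Q[3]];print("yaw",[np.arctan2(d[1],d[0]).round(4) for d in e],[np.arctan2(d[0],-d[1]).round(4) for d in (Q[3]-Q[0],Q[2]-Q[1])])
im=cv2.imread("pics/c_tote.png");m=pickle.load(open("pics/c_tote.pkl","rb"))
hsv=cv2.cvtColor(im,cv2.COLOR_BGR2HSV);c=im[90:200,200:310]
am=cv2.inRange(hsv,(5,110,60),(22,255,255));am[:90]=0;am[200:]=0;am[:,:200]=0;am[:,310:]=0
wh=((hsv[...,1]<70)&(hsv[...,2]>135)).astype(np.uint8);wh[:110]=0;wh[190:]=0;wh[:,:205]=0;wh[:,300:]=0
n,l,s,ce=cv2.connectedComponentsWithStats(wh);i=1+s[1:,4].argmax();print("white",s[i],ce[i])
cs,_=cv2.findContours((l==i).astype(np.uint8),0,2);(cc,r)=cv2.minEnclosingCircle(max(cs,key=cv2.contourArea));print(cc,r,onz(m,*cc,127))
ys=np.nonzero(am.any(1))[0];print([(y,np.nonzero(am[y])[0].min(),np.nonzero(am[y])[0].max()) for y in ys][::4])
big=cv2.resize(c,None,fx=5,fy=5,interpolation=cv2.INTER_CUBIC);cv2.imwrite("pics/zoom.png",big)
```

```text
[195.7 127.8] [415.1 -78.2]
[288.6 108.6] [509.8 -59.1]
[303.7 198.8] [ 529.9 -154.9]
[215.8 217.1] [ 432.1 -176.6]
holder centre [ 471.72556976 -117.22515546] sides [np.float64(99.9), np.float64(96.5), np.float64(97.9), np.float64(100.2)]
yaw [np.float64(0.1993), np.float64(0.2185)] [np.float64(0.1703), np.float64(0.2076)]
white [ 222  119   61   60 2794] [252.00429492 148.40443808]
(251.88990783691406, 148.82244873046875) 30.398611068725586 [490.9032433  140.21460257 127.        ]
[(np.int64(111), np.int64(261), np.int64(272)), (np.int64(115), np.int64(227), np.int64(279)), (np.int64(119), np.int64(222), np.int64(280)), (np.int64(123), np.int64(222), np.int64(280)), (np.int64(127), np.int64(222), np.int64(280)), (np.int64(131), np.int64(223), np.int64(281)), (np.int64(135), np.int64(223), np.int64(281)), (np.int64(159), np.int64(281), np.int64(282)), (np.int64(163), np.int64(279), np.int64(282)), (np.int64(167), np.int64(226), np.int64(281)), (np.int64(171), np.int64(228), np.int64(231))]
```

View pics/zoom.png

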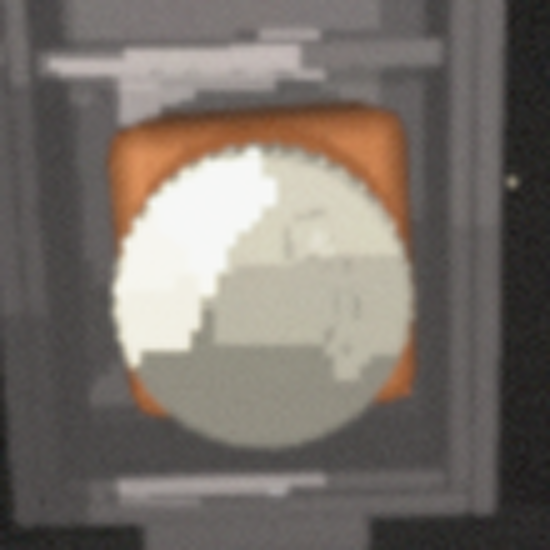

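Run:
```python
from h import *
st=lambda t:(lambda s:print(t,round(s["clock"],2),s["eef_pos"].round(1),s["force"].round(1),s["torque"].round(2),round(s["gripper_width"],1)))(robot.read_state())
q=down(1.57)
robot.move_ptp([490.9,140.2,270],q);robot.servo_line([490.9,140.2,172]);robot.hold(.2);st("down")
robot.move_gripper(40,80);robot.hold(.2);st("grip")
robot.servo_line([490.9,140.2,300],rate=100);robot.hold(.2);st("up")
robot.move_ptp([472.3,-117.6,260],down(1.57+.125));robot.hold(.3);st("over")
a,_=shot("over");b=robot.snapshot("scene")
cv2.imwrite("pics/ov.png",cv2.resize(np.hstack([a,b]),(800,300)))
```

```text
down 7.38 [491.4 140.2 172.9] [-0.1  0.1 -0.3] [0.03 0.04 0.03] 85.3
grip 8.03 [490.9 140.3 172.1] [-1.2  0.3  5. ] [-0.02  0.29 -0.02] 46.4
up 9.66 [490.8 140.2 299.6] [ 0.2 -0.5 -1.7] [ 0.    0.02 -0.02] 47.0
over 10.98 [ 472.5 -116.8  260.1] [ 0.4 -0.3 -3.4] [0.08 0.02 0.01] 46.8
```

View pics/ov.png

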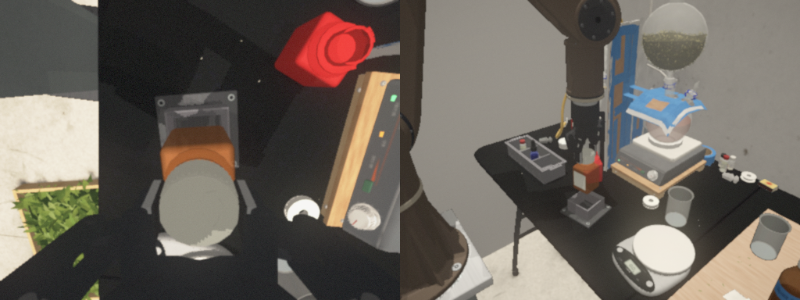

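Run:
```python
from h import *
im=cv2.imread("pics/over.png");m=pickle.load(open("pics/over.pkl","rb"))
for u,v in[(472.4,-117)]:print("expected cap top px",proj(m,[472.5,-116.8,215]),"bottle shoulder corners px",[proj(m,[472.5+29*(a*np.cos(.195)-b*np.sin(.195)),-116.8+29*(a*np.sin(.195)+b*np.cos(.195)),171]).round(1) for a,b in((-1,1),(1,1))])
for n in(200,198):
  c=.195;print("holder plate corners px",[proj(m,[471.7+58*(a*np.cos(c)-b*np.sin(c)),-117.2+58*(a*np.sin(c)+b*np.cos(c)),8]).round(1) for a,b in((-1,1),(1,1))])
cv2.imwrite("pics/ovz.png",cv2.resize(im[100:320,180:330],None,fx=2.7,fy=2.7,interpolation=cv2.INTER_CUBIC))
```

```text
expected cap top px [253.47602355 270.52562   ] bottle shoulder corners px [array([199.9, 187. ]), array([300.8, 180.2])]
holder plate corners px [array([196.6, 122.2]), array([302.9, 114.6])]
holder plate corners px [array([196.6, 122.2]), array([302.9, 114.6])]
```

View pics/ovz.png

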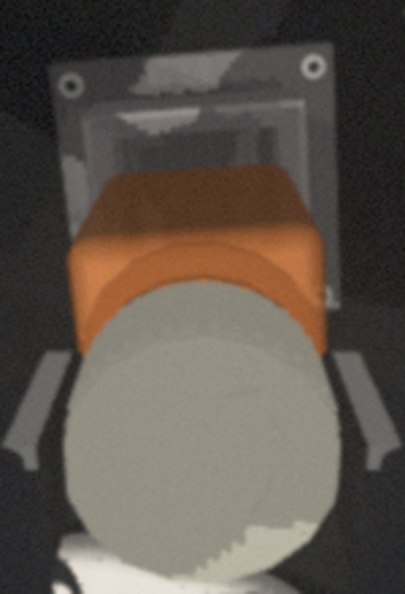

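The bottle is held cap-up and level. Its far edge sits about 0.045 rad short of the holder's yaw, and the plate corners suggest the holder centre is about 1.5 mm further along +x and −y. I'll correct both and lower while watching the force.

Run:
```python
from h import *
q=down(1.57+.17);x,y=472.8,-118.6
robot.servo_line([x,y,225],q,rate=100);robot.hold(.3)
f0=robot.read_state()["force"];print(f0.round(1))
for z in [219,213,209,205,200,195,190,185,181,178,176.5,175.5,174.5,173.5]:
    robot.servo_line([x,y,z],rate=40);robot.hold(.1)
    s=robot.read_state();df=s["force"]-f0;print(z,s["eef_pos"].round(1),df.round(1),s["torque"].round(2))
    if df[2]>9 or abs(df[:2]).max()>12: break
print(s["clock"],s["gripper_width"])
```

```text
[ 0.4  0.4 -2.3]
219 [ 472.8 -118.6  218.9] [-0.3 -0.5 -1.2] [ 0.   -0.    0.01]
213 [ 472.8 -118.6  212.9] [-0.7 -0.4 -0.5] [-0.   -0.03  0.04]
209 [ 473.4 -118.6  209.3] [0.  2.3 8.5] [ 0.37 -0.08 -0.  ]
205 [ 473.5 -118.5  205.6] [ 0.7  5.3 12.8] [ 0.71 -0.04 -0.04]
13.3833 46.74875257587617
```

Contact on the bevel at the −y side (Fy about +5 N), so I'll shift toward +y and continue.

Run:
```python
from h import *
x,y=472.8,-118.6
f0=np.array([.1,0,-3.]);z=209
robot.servo_line([x,y,212],rate=40)
for k in range(45):
    s=robot.read_state()
    robot.servo_line([x,y,z],rate=40);robot.hold(.1)
    s=robot.read_state();df=s["force"]-f0;print(np.round([x,y,z],1),s["eef_pos"].round(1),df.round(1),s["torque"].round(2))
    if z<=174: break
    lat=df[:2]
    if np.abs(lat).max()>1.5: x+=np.clip(.25*lat[0],-1,1);y+=np.clip(.25*lat[1],-1,1)
    if df[2]>13:
        if z<178: break
        if np.abs(lat).max()<1.5: print("stuck");break
        z+=.5
    elif df[2]<8: z-=3 if z>179 else 1
    elif z<177: break
print(s["clock"])
```

```text
[ 472.8 -118.6  209. ] [ 473.1 -118.6  209. ] [ 0.5  3.2 10.4] [ 0.36 -0.07 -0.05]
[ 472.9 -117.8  209. ] [ 473.1 -117.7  208.9] [0.1 1.8 8.1] [ 0.3  -0.05 -0.05]
[ 473.  -117.4  209. ] [ 473.1 -117.3  208.9] [0.4 2.9 8.2] [ 0.27 -0.   -0.03]
[ 473.  -116.6  209. ] [ 473.1 -116.6  209. ] [-0.2  1.6  7.1] [ 0.19 -0.04  0.03]
[ 473.  -116.2  206. ] [ 473.3 -116.3  206.2] [ 0.5  3.  11.5] [ 0.37 -0.06 -0.03]
[ 473.1 -115.5  206. ] [ 473.4 -115.5  206.2] [ 0.9  3.4 12.5] [ 0.37 -0.1  -0.06]
[ 473.3 -114.6  206. ] [ 473.7 -114.7  206.2] [ 0.8  2.5 11.2] [ 0.33 -0.06  0.01]
[ 473.5 -114.   206. ] [ 473.8 -114.   206.2] [ 1.6  3.  11.8] [ 0.33 -0.11 -0.01]
[ 473.9 -113.3  206. ] [ 474.2 -113.3  206.2] [ 0.5  2.3 10.1] [ 0.29 -0.05 -0.01]
[ 474.1 -112.7  206. ] [ 473.7 -112.7  205.7] [-0.8 -1.4  1. ] [-0.29  0.18 -0.05]
[ 474.1 -112.7  203. ] [ 473.9 -112.7  202.8] [-1.2 -0.5 -0.4] [-0.29  0.23 -0.06]
[ 474.1 -112.7  200. ] [ 474.  -112.7  199.9] [-0.2 -0.9 -1.3] [-0.3   0.18 -0.09]
[ 474.1 -112.7  197. ] [ 474.  -112.7  196.9] [-0.8 -1.6 -1. ] [-0.3   0.25 -0.08]
[ 473.8 -113.1  194. ] [ 473.8 -113.1  193.9] [-0.7 -0.6 -1.2] [-0.24  0.27 -0.04]
[ 473.8 -113.1  191. ] [ 473.8 -113.1  190.9] [-0.4 -0.5 -1.1] [-0.22  0.24 -0.04]
[ 473.8 -113.1  188. ] [ 473.8 -113.1  187.9] [ 0.1 -0.7 -1.9] [-0.19  0.19 -0.01]
[ 473.8 -113.1  185. ] [ 473.8 -113.1  185. ] [-1.  -2.1 -1. ] [-0.31  0.24 -0.07]
[ 473.6 -113.6  182. ] [ 473.6 -113.6  182. ] [-1.5 -1.1 -0. ] [-0.05  0.12  0.  ]
[ 473.6 -113.6  179. ] [ 473.6 -113.6  179. ] [ 0.1 -0.9 -0. ] [-0.05  0.06 -0.01]
[ 473.6 -113.6  178. ] [ 473.6 -113.6  178. ] [-0.6 -0.1  0.4] [-0.04  0.02 -0.02]
[ 473.6 -113.6  177. ] [ 473.6 -113.6  177. ] [ 0.   0.1 -0. ] [-0.08  0.11 -0.03]
[ 473.6 -113.6  176. ] [ 473.6 -113.6  176. ] [-0.8 -0.3  1.2] [-0.07  0.06 -0.01]
[ 473.6 -113.6  175. ] [ 473.7 -113.7  175.2] [-2.6 -2.6  8.7] [-0.18  0.33  0.  ]
21.7583
```

Bottle slid in and reached the floor (z≈175.2). Now press, then twist with pure wrist rotation.

Run:
```python
from h import *
x,y,z=473.6,-113.6,175.
robot.hold(.2)
f0=np.array([.1,0,-3.])
def st(t):
    s=robot.read_state();d=s["force"]-f0;print(t,round(s["clock"],2),s["eef_pos"].round(1),d.round(1),s["torque"].round(2),round(s["gripper_width"],1));return d
for i in range(12):
    d=st(f"press {z}")
    if d[2]>14: break
    z-=.5;robot.servo_line([x,y,z],rate=20);robot.hold(.1)
if d[2]<10: raise SystemExit("no press")
p0=1.57+.17
for a in np.arange(.1,1.16,.15):
    robot.move_ptp([x,y,z],down(p0+a));robot.hold(.08);d=st(f"turn {a:.2f}")
    if d[2]<12 : z-=.5
    if d[2]>25 : z+=.4
```

```text
press 175.0 21.96 [ 473.7 -113.7  175.2] [-2.9 -0.6  8.4] [-0.17  0.37  0.  ] 46.3
press 174.5 22.31 [ 473.7 -113.7  174.8] [-2.7 -1.2  9.5] [-0.19  0.39 -0.08] 46.6
press 174.0 22.66 [ 473.7 -113.7  174.3] [-3.4 -1.   8.9] [-0.15  0.36  0.02] 46.9
press 173.5 23.01 [ 473.7 -113.7  173.8] [-2.7 -0.  10.4] [-0.26  0.46 -0.05] 46.6
press 173.0 23.36 [ 473.7 -113.7  173.4] [-2.8 -1.2 11.5] [-0.22  0.48 -0.02] 46.8
press 172.5 23.71 [ 473.7 -113.7  172.9] [-2.5 -1.  12.8] [-0.17  0.56 -0.05] 46.2
press 172.0 24.06 [ 473.7 -113.7  172.4] [-3.3 -1.8 12.7] [-0.18  0.6  -0.06] 46.8
press 171.5 24.41 [ 473.7 -113.7  171.9] [-3.3 -1.9 14. ] [-0.2   0.56 -0.04] 46.6
turn 0.10 24.74 [ 473.9 -113.7  172. ] [-2.8  0.5 13.5] [-0.05  0.39  0.04] 46.6
turn 0.25 25.1 [ 474.1 -113.7  172.1] [-1.7  1.  13.2] [0.02 0.29 0.07] 46.4
turn 0.40 25.46 [ 474.2 -113.8  172.1] [-1.1 -0.1 13.3] [-0.02  0.12  0.11] 46.0
turn 0.55 25.82 [ 474.1 -113.8  172.1] [-1.  -0.2 13.7] [-0.07  0.22  0.12] 46.7
turn 0.70 26.18 [ 474.  -113.8  172. ] [-1.9 -0.4 14.3] [-0.09  0.39  0.13] 46.8
turn 0.85 26.53 [ 473.9 -113.8  172. ] [-2.  -0.9 13.5] [-0.29  0.39  0.14] 46.8
turn 1.00 26.89 [ 473.9 -113.8  172. ] [-2.6 -1.  13.3] [-0.24  0.44  0.14] 46.6
turn 1.15 27.25 [ 473.8 -113.8  172. ] [-3.  -2.1 14.4] [-0.36  0.5   0.11] 46.5
```

Run:
```python
from h import *
x,y=473.6,-113.6
for z in (175,179,184,190,242):
    robot.servo_line([x,y,z],rate=40);robot.hold(.2);s=robot.read_state();print(z,s["eef_pos"].round(1),s["force"].round(1),s["torque"].round(2),round(s["gripper_width"],1),s["clock"])
a,_=shot("end");b=robot.snapshot("scene");c=robot.snapshot("side")
cv2.imwrite("pics/e.png",np.hstack([a[90:390,150:350],cv2.resize(b[140:290,170:320],None,fx=2,fy=2),cv2.resize(c[150:300,80:230],None,fx=2,fy=2)]))
```

```text
175 [ 473.8 -113.8  175.3] [-2.3 -1.4  8.1] [-0.49  0.38  0.01] 46.2 27.7
179 [ 473.6 -113.6  178.9] [-0.2 -1.3 -0.1] [-0.23  0.08 -0.03] 46.6 28.15
184 [ 473.6 -113.6  184. ] [-0.8 -0.8  0.1] [-0.21  0.09 -0.05] 46.5 28.625
190 [ 473.6 -113.6  190. ] [ 0.3  0.4 -0.5] [ 0.    0.04 -0.03] 46.8 29.125
242 [ 473.5 -113.6  241.8] [-0.5 -0.  -0.1] [ 0.02 -0.05 -0.01] 46.4 30.775Traceback (most recent call last):
  File "<stdin>", line 6, in <module>
    return _nx.concatenate(arrs, 1, dtype=dtype, casting=casting)
           ~~~~~~~~~~~~~~~^^^^^^^^^^^^^^^^^^^^^^^^^^^^^^^^^^^^^^^
ValueError: all the input array dimensions except for the concatenation axis must match exactly, but along dimension 0, the array at index 0 has size 294 and the array at index 1 has size 300
```

Force on the lift shows only the cap's weight (about 0 N), so the bottle stayed behind. Checking with a picture.

Run:
```python
from h import *
a=cv2.imread("pics/end.png");b=robot.snapshot("scene");c=robot.snapshot("side")
cv2.imwrite("pics/e.png",np.hstack([a[80:380,150:350],cv2.resize(b[160:310,170:320],None,fx=2,fy=2),cv2.resize(c[150:300,80:230],None,fx=2,fy=2)]))
```

```text
(no output)
```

View pics/e.png

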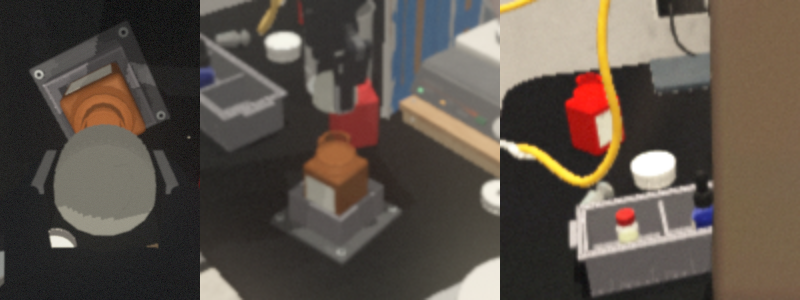

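The bottle is open and upright in the holder, the cap is in the fingers above it, and the vial and dropper still stand in the tote. I'm handing in.

```bash
python3 -c "
from rig import robot
print(robot.read_state()['clock']);print(robot.sign_off())"
```

```text
31.025
the job is handed in; nothing more can be done
None
```

I lifted the bottle out of the tote by its cap and seated it in the holder. I then pressed the cap about 3.5 to 4 mm, turned it 1.15 rad anticlockwise and lifted it straight off. I handed in at 31.0 s, with the cap held about 5 cm above the mouth; `sign_off` gives no verdict.

**Last checks**
- **Seating:** the floor was felt at the expected height, within about 0.5 mm.
- **Opening:** the press read about 14 N including the bottle's weight, and the turning torque stayed at or below 0.14 N m. Lift force was close to zero, so the bottle stayed behind.
- **Final pictures:** the bottle stands open and upright in the socket with the cap in the fingers above it, and the vial and dropper are still in the tote. I did not re-check the receiver beaker in the last pictures, but the arm worked clear of it.

**What disagreed**
- **Holder position:** my camera estimates of the holder's centre differed by about 3 mm. The bottle first caught on the bevel, and force-guided correction moved it about 5 mm in y before it dropped in.
- **Cap width:** the fingers read 46–47 mm on the nominally 49 mm cap. The grip held throughout.

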